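# Open the drying cabinet and hold the brush's pin button half-way

### The job

Take the small drying cabinet's door by its upright handle and swing it open to about a right angle or wider, so that the pet brush clipped in the rack inside the door comes out into the open. Then, with the gripper's fingers, press the round button on the brush's back about half-way down (6 mm of its 12 mm travel), keep it there for at least two seconds, and finish while still holding it pressed so, with the door still open. Half-way draws the pins in; never push the button to its bottom stop, and leave the things lying about on the tray and table where they are.

Things in the scene. Friction and masses are not known exactly. Their poses are not given: they have to be found in the camera images.
- cabinet: White drying cabinet standing fixed on the table, 200 deep (its x) x 280 wide (its y) x 240 high, on a 50 mm plinth. Origin: centre of its underside, on the table; its -x side (towards the robot) is the front, closed by the door. Its place and yaw vary.
- door (a joint): Door angle (rad): 0 shut, grows as it opens, stop at 1.85. Upright hinge at the cabinet's right front edge (its -y side): seen from above the door swings anticlockwise, its free edge coming towards the robot. Starts shut or a little ajar; stays where left (friction about 0.25 N m). Panel 16 thick, 276 wide, from 50 to 240 above the table.
- door_hinge (a point): Point on the upright hinge axis, 215 mm above the table. In the door's axes (those of the cabinet when the door is shut) the panel runs from here along +y; its inner face is at x = 0, its outer face at x = -16 mm.
- door_handle (a point): Grip point of the door's handle, 215 above the table: an upright round steel bar 12 thick, 124 to 239 mm above the table, upper end free, its axis 45 mm out from the door's outer face. Two stays join it to the door, 38 and 75 mm below this point. In the door's axes it lies 225 mm along +y and 61 mm along -x from the hinge axis.
- door_pull: The whole handle; its origin is the grip point as in door_handle, its axes are the door's (x from the outer to the inner face, y from the hinge towards the free edge, z up).
- brush: White pet brush, head 70 x 92 x 22, about 200 long, clipped fixed in the rack on the door's inner side, pins down, back up, handle towards the hinge; it turns with the door and is under the cabinet's roof when shut. Origin: centre of the head's underside, 148 above the table; axes as the door's.
- button_top (a point): Centre of the flat top of the brush's button: a round grey cap 30 across on the brush's back, standing 18 mm out when not pressed (top 188 above the table), moving straight down. In the door's axes it lies 163 mm along +y and 44 mm along +x from the hinge axis; the door's top edge rises 52 mm higher than it.
- button_cap: The button's cap itself; its origin is on the button's axis, 18 mm below its top.
- brush_button (a joint): Travel of the brush's button (m): 0 out, 0.012 at the bottom stop. It is sprung: about 2.8 N starts it moving, 7 N holds it at 6 mm, 11 N reaches the stop. It springs back when let go.
- jar: Closed white ceramic jar, 68 across, 85 high, on the tray; origin under its centre. A bystander, to be left alone.
- cup: Empty pale plastic cup, 68 across, 85 high, on the tray; origin under its centre. A bystander, to be left alone.
- comb: Chrome comb, 160 x 34 x 6, lying on the tray; origin under its centre. A bystander, to be left alone.
- curry: Silicone curry brush, 72 x 110, 41 high with its loop, on the tray; origin under its centre. A bystander, to be left alone.
- spray: Closed bottle, 60 across, 120 high, on the table at the right; origin under its centre. A bystander, to be left alone.
- rake: Undercoat rake, about 160 long, 20 high, lying on the table at the right; origin under its centre. A bystander, to be left alone.
- tin: Closed tin, 80 across, 60 high, on the table at the right; origin under its centre. A bystander, to be left alone.

How it is judged (in metres and radians):
On the way, in this order (a step that is already met when the one before it is completed fails the run):
1. the door is being swung open with the fingers on its handle (value of joint door above 0.35 rad and contact force between the fingers and door_pull above 0.5 N), for 0.1 s.
2. the door is open to about a right angle or wider (over 1.35 rad) (value of joint door above 1.35 rad), for 0.2 s.
3. the fingers keep the button about half-way down (3.5 to 8.5 mm) for 2 s, the door still open (value of joint brush_button between 0.0035 and 0.0085 m and contact force between the fingers and button_cap above 1 N and value of joint door above 1.3 rad), for 2 s.
At the end, for the whole second after the job is handed in: The door stands open by more than 1.3 rad, and the fingers still hold the brush's button between 3.5 and 8.5 mm down, pressing on its cap with more than 1 N (all of step 3); the arm keeps its last pose, push and grip.
It fails at once if the button is pushed to its bottom stop (beyond 11.3 mm) (value of joint brush_button above 0.0113 m).
It fails at once if something on the tray or table is moved by more than 30 mm (distance of any of jar, cup, comb, curry, spray, rake, tin from where it was at the start of the episode above 0.03 m).
It also fails if it takes over 61 s, if anything falls off the work surface, if the arm or the gripper's body presses on something with over 40 N, if the wrist force passes 120 N, or if a joint passes its speed limit or range.

### The arm

A 6-joint arm with a two-finger parallel gripper is mounted at the origin on the work surface. World frame = base frame: x ahead of the robot, y to its left, z up, the work surface at z = 0. Lengths are in mm, angles in rad, forces in N, time in s.
With the tool pointing down it reaches from about 275 to 975 mm from the base axis. Payload 8.4 kg.
Tool frame: the origin (TCP) lies midway between the tips of the shut fingers; the grasp point (between the pads) lies 19 mm behind it; z points along the fingers, y is the direction in which the jaws open and shut (so a half turn about z gives the same grasp; the last joint's range is limited). The gripper opens to 92 mm and grips with 3 to 60 N. Pads are 20 mm wide; open, the fingers measure 128 mm over their backs; the gripper's body (75 mm by 189 mm) begins 69 mm behind the grasp point.
Start: joints at [1.24, 0.353, 1.633, -0, 1.155, -0.002], TCP at [201.816, 591.522, 214.583] pointing down, gripper open.
Joint ranges: [-2.63, 2.63], [-0.92, 2.1], [0.06, 2.66], [-1.3, 4.44], [0, 2.69], [-3.02, 3.02]. Speed limits (rad/s): [2.22, 2.22, 2.79, 3.14, 3.14, 3.14].

### API

Orientations are given as a unit quaternion [w, x, y, z].
In Python, from station import arm gives the robot as it stands. The module is installed in compiled form; this text tells all that it offers.
- The arm moves only by the tool servo_tool, never from a script. Its argument "steps" is a list of rows, each an object of numbers: "fingers": the opening, from 0 (shut) to 1 (fully open); "tx", "ty", "tz": the shift along the tool's x, y, z in cm; "turn": the turn about the tool's z in degrees. In form: [{"fingers": .., "tx": .., "ty": .., "tz": .., "turn": ..}, ...]. A call has 1 to 8 rows; each row shifts and turns the pose as measured when the row begins, along the tool's axes as they then stand; what a row does not reach is not made up. A row lasts 1/10 s, in which the tool goes at most 50 mm and 8.59 degrees, less where a joint would pass 70% of its speed; a pose out of reach is approached as far as the arm can. A call is refused whole if a number of a shift passes 5 or a number of a turn 8.59, either way. A call with a gripper value outside its range is refused whole. The fingers move at their own pace and stop on an object; the grip force is fixed at half the most. Time passes only in rows, so rows that do not move let the fingers close. It gives the time, the measured TCP pose, the force and the opening at its end, in the units of the state.
- arm.state(): the state, without advancing time (a new reading comes with each control period).
- arm.grab_frame(name): name is "scene" or "top"; returns (picture, depth): 420x560x3 uint8, blue, green, red; 420x560 float32, mm along the optical axis (not along the pixel's ray), 0 where there is no reading.
- arm.get_calibration(name): a dict with "vertical_fov" (degrees; the focal length in pixels is half the picture's height over the tangent of half this angle, whatever the lens; pixels are square), "cx", "cy" (the principal point, pixels), "world_from_camera" (4x4, takes a point from camera to world coordinates). Camera axes: x right, y up, looking along -z (the intrinsics and any distortion apply to the point x, -y, -z); pixel columns grow to the right and rows downward; lengths in mm; the calibration is good to about 2 mm. A picture is of the moment at which its call begins. get_calibration takes no time and is no camera call.
- arm.finish_job(): hands the job in, once; it reports no verdict.
Trained networks look in the newest picture that a camera, given by its name, has taken for a name from the list of things; names that differ only in an ending like _2 or _b are one class to them, and where a whole thing is asked for, a point or a joint stands for the part that bears it (a point fixed in the world has none). Each returns a list of dicts, best first, with "conf" (0 to 1); they miss things now and then, are a little off and sometimes report something else, mostly with a low value. They report only what shows in the picture. A call takes as long as a camera call.
- arm.search_frame(camera, name): "location" ([column, row] in pixels, amid what is visible of it).
- arm.place_of(camera, name): "location" ([column, row] in pixels: a listed point, or the origin of a listed thing).
The state is a dict: "clock": time; "qpos": joint angles; "qd": joint speeds; "joint_efforts": joint torques, N m; "eef_pos": TCP position; "tool_rot": TCP orientation; "ft_force": force on the tool from outside, world axes, zero at the start; "moment": the same for the moment, N m; "grip_width": finger opening in mm.
Only numpy, scipy, OpenCV 4.12 (cv2) and the standard library are available. Lean on these libraries where they do the work, as an engineer would, in place of code of your own. Each camera call takes 0.05 s, during which the arm holds its last target.

## Working session

There is one attempt and no reset: what is moved stays moved. The work goes in short steps, Python scripts to look and compute and a tool call to move; the robot and the scene stay as the last step left them, time stands still between calls to the robot, and variables do not carry over. Pictures are saved under pics/ and viewed, and the job is handed in when it is done.

Besides the shell and the picture viewer there is one more tool, called after "Call:" as name(argument=value, ...) on one line, values as JSON. servo_tool: Moves the arm, as the interface text tells. Its arguments: {"type":"object","properties":{"steps":{"type":"array"}},"required":["steps"]}

```bash
mkdir -p pics; cat > h.py <<'E'
import numpy as np, cv2
from station import arm
def K(n):
    c=arm.get_calibration(n); return c, 210/np.tan(np.radians(c["vertical_fov"])/2), np.array(c["world_from_camera"])
def p2w(n,u,v,d):
    c,f,T=K(n); return (T@np.array([(u-c["cx"])/f*d,-(v-c["cy"])/f*d,-d,1]))[:3]
def ray_z(n,u,v,z):
    c,f,T=K(n); r=T[:3,:3]@np.array([(u-c["cx"])/f,-(v-c["cy"])/f,-1]); o=T[:3,3]; return o+r*(z-o[2])/r[2]
def w2p(n,p):
    c,f,T=K(n); q=np.linalg.inv(T)@np.append(p,1); return np.array([c["cx"]+f*q[0]/-q[2], c["cy"]-f*q[1]/-q[2]]),-q[2]
E
python3 - <<'E'
from h import *
s=arm.state(); print(s["clock"],s["eef_pos"],s["tool_rot"],s["grip_width"])
for n in("scene","top"):
    c=arm.get_calibration(n); print(n,c)
    im,d=arm.grab_frame(n); cv2.imwrite(f"pics/{n}0.png",im); np.save(f"{n}0.npy",d)
for n in("scene","top"):
  for t in("door_handle","door_hinge","cabinet"):
    r=arm.place_of(n,t)[:2]
    for x in r:
        print(n,t,x, ray_z(n,*x["location"],215 if t!="cabinet" else 0).round(1))
E
```

```text
0.0 [201.67165116 591.05349207 213.87356484] [-1.12671566e-04  1.63667747e-01  9.86515281e-01 -6.76088305e-04] 91.79403805528328
scene {'vertical_fov': 51.784287967976105, 'cx': 285.41940012934555, 'cy': 215.27824123416664, 'world_from_camera': array([[-4.92226671e-02, -6.00076264e-01,  7.98426958e-01,
         1.56439450e+03],
       [ 9.98679668e-01, -4.13342924e-02,  3.05024134e-02,
        -2.08440795e+01],
       [ 1.46986391e-02,  7.98874179e-01,  6.01318548e-01,
         8.93959302e+02],
       [ 0.00000000e+00,  0.00000000e+00,  0.00000000e+00,
         1.00000000e+00]])}
top {'vertical_fov': 50.56837312163191, 'cx': 278.90336400239374, 'cy': 210.48312370879825, 'world_from_camera': array([[ 9.54361960e-03,  9.93026815e-01, -1.17501766e-01,
         4.10390459e+02],
       [-9.99946025e-01,  9.96003790e-03,  2.95723407e-03,
        -4.70103597e+01],
       [ 4.10693477e-03,  1.17467201e-01,  9.93068270e-01,
         1.43130157e+03],
       [ 0.00000000e+00,  0.00000000e+00,  0.00000000e+00,
         1.00000000e+00]])}
scene door_handle {'location': [347.5, 197.5], 'conf': 0.4} [569.2 112.3 215. ]
scene door_hinge {'location': [269.3, 213.2], 'conf': 0.58} [656.7 -97.9 215. ]
scene door_hinge {'location': [222.2, 206.9], 'conf': 0.29} [ 637.3 -225.5  215. ]
scene cabinet {'location': [319.6, 300.2], 'conf': 0.68} [756.   45.9   0. ]
top door_handle {'location': [218.0, 205.6], 'conf': 0.6} [566.2 117.4 215. ]
top door_handle {'location': [295.3, 170.5], 'conf': 0.16} [666.9 -95.2 215. ]
top door_hinge {'location': [297.2, 173.4], 'conf': 0.87} [ 658.7 -100.6  215. ]
top cabinet {'location': [215.2, 202.4], 'conf': 0.63} [604.1 155.8   0. ]
top cabinet {'location': [357.2, 279.0], 'conf': 0.34} [ 362.4 -302.8    0. ]
```

View pics/top0.png

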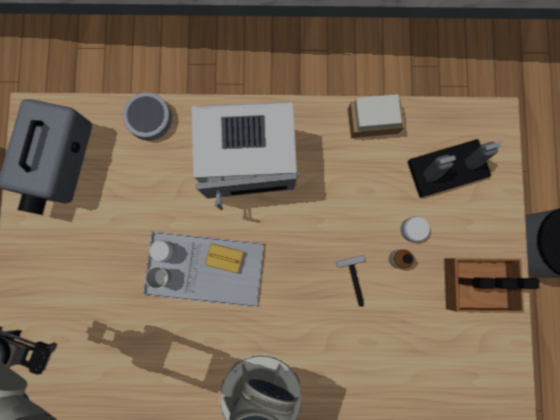

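View pics/scene0.png

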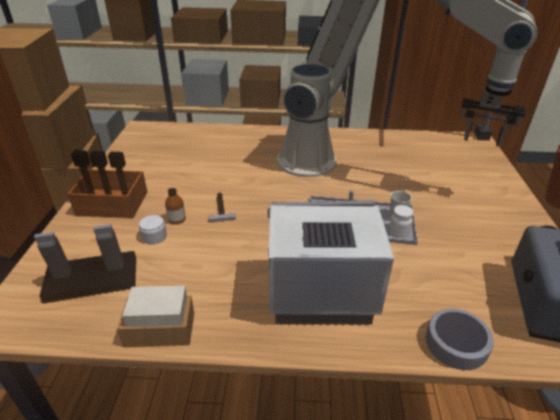

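```bash
python3 - <<'E'
from h import *
im=cv2.imread("pics/top0.png"); c=im[90:310,130:310]
cv2.imwrite("pics/crop0.png",cv2.resize(c,None,fx=2.7,fy=2.7,interpolation=cv2.INTER_CUBIC))
d=np.load("top0.npy")
for u,v in [(200,110),(290,108),(200,170),(292,176),(200,186),(250,182),(280,178),(218,200),(218,205),(219,195)]:
    print(u,v,p2w("top",u,v,d[v,u]).round(1))
for t in("button_top","brush","jar","cup","comb","curry","spray","rake","tin"):
    for x in arm.place_of("top",t)[:1]: print(t,x,ray_z("top",*x["location"],0).round())
E
```

```text
200 110 [829.3 170.6 240.4]
290 108 [836.6 -78.5 243.8]
200 170 [659.2 164.6 245.2]
292 176 [646.5 -85.4 238.7]
200 186 [616.  164.1 240.5]
250 182 [629.1  28.9 237. ]
280 178 [640.4 -52.7 239.9]
218 200 [586.3 122.1 183.1]
218 205 [567.2 116.7 220.2]
219 195 [600.7 119.7 182.6]
brush {'location': [239.0, 167.9], 'conf': 0.54} [719.  81.   0.]
jar {'location': [161.9, 249.0], 'conf': 0.65} [452. 323.   0.]
cup {'location': [158.4, 275.3], 'conf': 0.82} [368. 330.   0.]
comb {'location': [187.6, 265.3], 'conf': 0.52} [401. 239.   0.]
curry {'location': [222.2, 257.6], 'conf': 0.96} [426. 129.   0.]
spray {'location': [398.9, 258.1], 'conf': 0.85} [ 430. -437.    0.]
rake {'location': [357.1, 283.4], 'conf': 0.82} [ 349. -302.    0.]
tin {'location': [411.2, 230.3], 'conf': 0.91} [ 520. -479.    0.]
```

View pics/crop0.png

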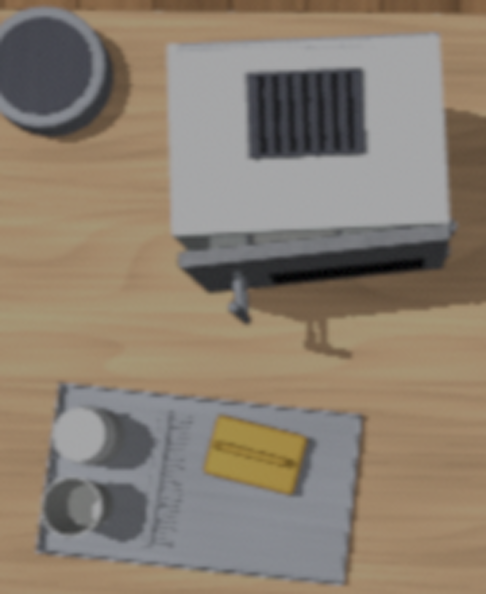

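```bash
cat >> h.py <<'E'
from scipy.spatial.transform import Rotation as R
import json
def pose():
    s=arm.state(); q=s["tool_rot"]; M=R.from_quat([q[1],q[2],q[3],q[0]]).as_matrix(); return s,np.array(s["eef_pos"]),M
def plan(way,fing,p=None,psi=None):
    """way: list of (x,y,z,psi_deg of tool y) per row"""
    s,p0,M=pose()
    if p is None:p=p0
    if psi is None: psi=np.degrees(np.arctan2(M[1,1],M[0,1]))
    rows=[]
    for x,y,z,ps in way:
        a=np.radians(psi); ty=np.array([np.cos(a),np.sin(a),0]); tz=np.array([0,0,-1]); tx=np.cross(ty,tz)
        d=np.array([x,y,z])-p
        rows.append(dict(fingers=fing,tx=round(tx@d/10,2),ty=round(ty@d/10,2),tz=round(tz@d/10,2),turn=round(-((ps-psi+180)%360-180),1)))
        p=np.array([x,y,z],float); psi=ps
    print(s["clock"],p0.round(1),"psi",np.degrees(np.arctan2(M[1,1],M[0,1])).round(1),"tilt",M[:,2].round(4),"f",np.round(s["ft_force"],1),s["grip_width"])
    for i in range(0,len(rows),8): print(json.dumps(rows[i:i+8]))
def lerp(a,b,n): return [tuple(np.array(a)+(np.array(b)-np.array(a))*i/n) for i in range(1,n+1)]
E
python3 - <<'E'
from h import *
s,p,M=pose()
plan(lerp([*p,71.1],[566,117,280,-82],18),1)
E
```

```text
0.85 [201.8 591.5 214.6] psi 71.2 tilt [-0.  0. -1.] f [0.7 0.8 0.3] 91.81599582978333
[{"fingers": 1, "tx": -2.77, "ty": -1.84, "tz": -0.36, "turn": 8.6}, {"fingers": 1, "tx": -3.01, "ty": -1.41, "tz": -0.36, "turn": 8.5}, {"fingers": 1, "tx": -3.18, "ty": -0.95, "tz": -0.36, "turn": 8.5}, {"fingers": 1, "tx": -3.29, "ty": -0.47, "tz": -0.36, "turn": 8.5}, {"fingers": 1, "tx": -3.32, "ty": 0.02, "tz": -0.36, "turn": 8.5}, {"fingers": 1, "tx": -3.28, "ty": 0.52, "tz": -0.36, "turn": 8.5}, {"fingers": 1, "tx": -3.17, "ty": 1.0, "tz": -0.36, "turn": 8.5}, {"fingers": 1, "tx": -2.99, "ty": 1.45, "tz": -0.36, "turn": 8.5}]
[{"fingers": 1, "tx": -2.74, "ty": 1.88, "tz": -0.36, "turn": 8.5}, {"fingers": 1, "tx": -2.43, "ty": 2.26, "tz": -0.36, "turn": 8.5}, {"fingers": 1, "tx": -2.07, "ty": 2.6, "tz": -0.36, "turn": 8.5}, {"fingers": 1, "tx": -1.66, "ty": 2.88, "tz": -0.36, "turn": 8.5}, {"fingers": 1, "tx": -1.22, "ty": 3.09, "tz": -0.36, "turn": 8.5}, {"fingers": 1, "tx": -0.75, "ty": 3.24, "tz": -0.36, "turn": 8.5}, {"fingers": 1, "tx": -0.26, "ty": 3.31, "tz": -0.36, "turn": 8.5}, {"fingers": 1, "tx": 0.23, "ty": 3.32, "tz": -0.36, "turn": 8.5}]
[{"fingers": 1, "tx": 0.72, "ty": 3.24, "tz": -0.36, "turn": 8.5}, {"fingers": 1, "tx": 1.19, "ty": 3.1, "tz": -0.36, "turn": 8.5}]
```

Call:
servo_tool(steps=[{"fingers": 1,"tx": -2.8,"ty": -1.8,"tz": -0.5,"turn": 8.5},{"fingers": 1,"tx": -3.0,"ty": -1.4,"tz": -0.5,"turn": 8.5},{"fingers": 1,"tx": -3.2,"ty": -0.9,"tz": -0.5,"turn": 8.5},{"fingers": 1,"tx": -3.3,"ty": -0.5,"tz": -0.5,"turn": 8.5},{"fingers": 1,"tx": -3.3,"ty": 0,"tz": -0.5,"turn": 8.5},{"fingers": 1,"tx": -3.3,"ty": 0.5,"tz": -0.5,"turn": 8.5},{"fingers": 1,"tx": -3.2,"ty": 1.0,"tz": -0.5,"turn": 8.5},{"fingers": 1,"tx": -3.0,"ty": 1.4,"tz": -0.5,"turn": 8.5}])

```text
clock: 1.65
eef_pos: [364.8, 374.6, 255.2]
tool_rot: [-0.0, 0.693, 0.721, 0.0]
ft_force: [0.7, 0.3, 0.3]
grip_width: 92.2
```

```bash
python3 - <<'E'
from h import *
s,p,M=pose(); psi=np.degrees(np.arctan2(M[1,1],M[0,1]))
plan(lerp([*p,psi],[566,117,280,-82],12),1)
E
```

```text
1.65 [364.8 374.6 255.2] psi 2.3 tilt [ 1.0e-04  1.1e-03 -1.0e+00] f [0.7 0.3 0.3] 92.19181073807306
[{"fingers": 1, "tx": -2.21, "ty": 1.59, "tz": -0.21, "turn": 7.0}, {"fingers": 1, "tx": -2.0, "ty": 1.85, "tz": -0.21, "turn": 7.0}, {"fingers": 1, "tx": -1.76, "ty": 2.08, "tz": -0.21, "turn": 7.0}, {"fingers": 1, "tx": -1.49, "ty": 2.28, "tz": -0.21, "turn": 7.0}, {"fingers": 1, "tx": -1.2, "ty": 2.44, "tz": -0.21, "turn": 7.0}, {"fingers": 1, "tx": -0.9, "ty": 2.57, "tz": -0.21, "turn": 7.0}, {"fingers": 1, "tx": -0.57, "ty": 2.66, "tz": -0.21, "turn": 7.0}, {"fingers": 1, "tx": -0.24, "ty": 2.71, "tz": -0.21, "turn": 7.0}]
[{"fingers": 1, "tx": 0.09, "ty": 2.72, "tz": -0.21, "turn": 7.0}, {"fingers": 1, "tx": 0.42, "ty": 2.69, "tz": -0.21, "turn": 7.0}, {"fingers": 1, "tx": 0.75, "ty": 2.62, "tz": -0.21, "turn": 7.0}, {"fingers": 1, "tx": 1.06, "ty": 2.51, "tz": -0.21, "turn": 7.0}]
```

Tracking is good. Continuing.

Call:
servo_tool(steps=[{"fingers": 1,"tx": -2.2,"ty": 1.6,"tz": -0.3,"turn": 7.0},{"fingers": 1,"tx": -2.0,"ty": 1.9,"tz": -0.3,"turn": 7.0},{"fingers": 1,"tx": -1.8,"ty": 2.1,"tz": -0.3,"turn": 7.0},{"fingers": 1,"tx": -1.5,"ty": 2.3,"tz": -0.3,"turn": 7.0},{"fingers": 1,"tx": -1.2,"ty": 2.4,"tz": -0.3,"turn": 7.0},{"fingers": 1,"tx": -0.9,"ty": 2.6,"tz": -0.3,"turn": 7.0},{"fingers": 1,"tx": -0.6,"ty": 2.7,"tz": -0.3,"turn": 7.0},{"fingers": 1,"tx": -0.2,"ty": 2.7,"tz": -0.3,"turn": 7.0}])

```text
clock: 2.45
eef_pos: [502.3, 191.2, 281.9]
tool_rot: [-0.001, 0.957, 0.291, 0.002]
ft_force: [0.7, 0.8, -1.4]
grip_width: 91.8
```

```bash
python3 - <<'E'
from h import *
s,p,M=pose(); psi=np.degrees(np.arctan2(M[1,1],M[0,1]))
plan(lerp([*p,psi],[566,117,280,-82],4),1)
plan(lerp([566,117,280,-82],[566,117,198,-82],4),1,np.array([566,117,280]),-82)
E
```

```text
2.45 [502.3 191.2 281.9] psi -56.2 tilt [ 0.0032  0.003  -1.    ] f [ 0.7  0.8 -1.4] 91.77656291489785
[{"fingers": 1, "tx": 0.29, "ty": 2.43, "tz": 0.05, "turn": 6.5}, {"fingers": 1, "tx": 0.56, "ty": 2.38, "tz": 0.05, "turn": 6.5}, {"fingers": 1, "tx": 0.83, "ty": 2.3, "tz": 0.05, "turn": 6.5}, {"fingers": 1, "tx": 1.08, "ty": 2.19, "tz": 0.05, "turn": 6.5}]
2.45 [502.3 191.2 281.9] psi -56.2 tilt [ 0.0032  0.003  -1.    ] f [ 0.7  0.8 -1.4] 91.77656291489785
[{"fingers": 1, "tx": 0.0, "ty": 0.0, "tz": 2.05, "turn": -0.0}, {"fingers": 1, "tx": 0.0, "ty": 0.0, "tz": 2.05, "turn": -0.0}, {"fingers": 1, "tx": 0.0, "ty": 0.0, "tz": 2.05, "turn": -0.0}, {"fingers": 1, "tx": 0.0, "ty": 0.0, "tz": 2.05, "turn": -0.0}]
```

Call:
servo_tool(steps=[{"fingers": 1,"tx": 0.3,"ty": 2.4,"tz": 0,"turn": 6.5},{"fingers": 1,"tx": 0.6,"ty": 2.4,"tz": 0,"turn": 6.5},{"fingers": 1,"tx": 0.8,"ty": 2.3,"tz": 0,"turn": 6.5},{"fingers": 1,"tx": 1.1,"ty": 2.2,"tz": 0,"turn": 6.5},{"fingers": 1,"tx": 0,"ty": 0,"tz": 0,"turn": 0}])

```text
clock: 2.95
eef_pos: [569.9, 110.6, 282.9]
tool_rot: [-0.001, 0.998, 0.055, 0.003]
ft_force: [-0.3, -0.1, 0.9]
grip_width: 91.9
```

```bash
python3 - <<'E'
from h import *
s,p,M=pose(); psi=np.degrees(np.arctan2(M[1,1],M[0,1]))
plan(lerp([*p,psi],[566,117,198,-82],4),1)
im,d=arm.grab_frame("top"); cv2.imwrite("pics/top1.png",cv2.resize(im[130:270,130:330],None,fx=3.5,fy=3.5))
E
```

```text
2.95 [569.9 110.6 282.9] psi -83.7 tilt [ 0.0057  0.0029 -1.    ] f [-0.3 -0.1  0.9] 91.89465926253197
[{"fingers": 1, "tx": -0.08, "ty": -0.17, "tz": 2.12, "turn": -0.4}, {"fingers": 1, "tx": -0.08, "ty": -0.17, "tz": 2.12, "turn": -0.4}, {"fingers": 1, "tx": -0.08, "ty": -0.17, "tz": 2.12, "turn": -0.4}, {"fingers": 1, "tx": -0.08, "ty": -0.17, "tz": 2.12, "turn": -0.4}]
```

View pics/top1.png

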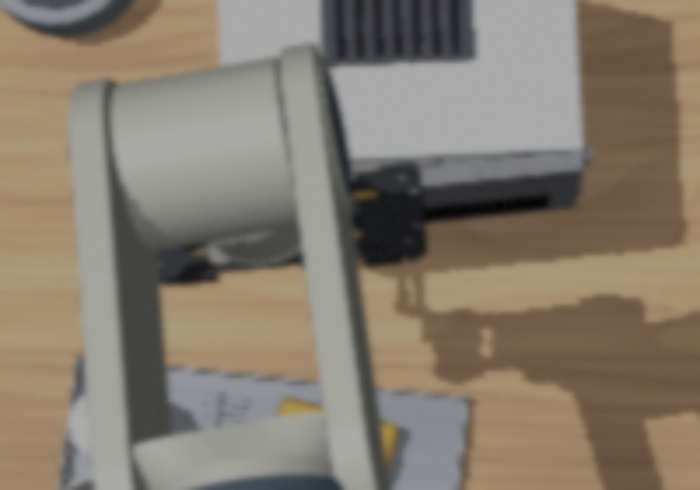

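The arm hides the handle from above (the gripper's right end is at about (390,215) in the crop); the shadow and the pose agree with the fingers being over it. I'm descending.

Call:
servo_tool(steps=[{"fingers": 1,"tx": -0.1,"ty": -0.2,"tz": 2.1,"turn": 0},{"fingers": 1,"tx": -0.1,"ty": -0.2,"tz": 2.1,"turn": 0},{"fingers": 1,"tx": -0.1,"ty": -0.2,"tz": 2.1,"turn": 0},{"fingers": 1,"tx": 0,"ty": 0,"tz": 2.1,"turn": 0},{"fingers": 1,"tx": 0,"ty": 0,"tz": 0,"turn": 0}])

```text
clock: 3.5
eef_pos: [563.4, 121.1, 197.5]
tool_rot: [-0.003, 0.998, 0.063, 0.003]
ft_force: [-0.4, -0.3, 0.4]
grip_width: 92.0
```

Call:
servo_tool(steps=[{"fingers": 0,"tx": 0,"ty": 0,"tz": 0,"turn": 0},{"fingers": 0,"tx": 0,"ty": 0,"tz": 0,"turn": 0},{"fingers": 0,"tx": 0,"ty": 0,"tz": 0,"turn": 0},{"fingers": 0,"tx": 0,"ty": 0,"tz": 0,"turn": 0},{"fingers": 0,"tx": 0,"ty": 0,"tz": 0,"turn": 0},{"fingers": 0,"tx": 0,"ty": 0,"tz": 0,"turn": 0}])

```text
clock: 4.1
eef_pos: [564.7, 122.9, 202.2]
tool_rot: [-0.003, 0.998, 0.065, 0.006]
ft_force: [0.4, -0.1, 0.1]
grip_width: 46.1
```

Call:
servo_tool(steps=[{"fingers": 0,"tx": 0,"ty": 0,"tz": 0.4,"turn": 0},{"fingers": 0,"tx": 0,"ty": 0,"tz": 0,"turn": 0},{"fingers": 0,"tx": 0,"ty": 0,"tz": 0,"turn": 0},{"fingers": 0,"tx": 0,"ty": 0,"tz": 0,"turn": 0},{"fingers": 0,"tx": 0,"ty": 0,"tz": 0,"turn": 0},{"fingers": 0,"tx": 0,"ty": 0,"tz": 0,"turn": 0}])

```text
clock: 4.7
eef_pos: [565.9, 119.9, 197.9]
tool_rot: [-0.001, 0.998, 0.065, 0.007]
ft_force: [-1.0, 4.0, 1.3]
grip_width: 11.3
```

Call:
servo_tool(steps=[{"fingers": 0,"tx": -1.0,"ty": 0.3,"tz": 0,"turn": -2.5},{"fingers": 0,"tx": -1.9,"ty": 0.6,"tz": 0,"turn": -5},{"fingers": 0,"tx": -1.9,"ty": 0.6,"tz": 0,"turn": -5},{"fingers": 0,"tx": -1.9,"ty": 0.6,"tz": 0,"turn": -5},{"fingers": 0,"tx": -1.9,"ty": 0.6,"tz": 0,"turn": -5}])

```text
clock: 5.2
eef_pos: [493.4, 72.3, 197.8]
tool_rot: [-0.001, 0.964, 0.265, 0.01]
ft_force: [2.6, -1.1, 1.7]
grip_width: 11.2
```

```bash
cat > st.py <<'E'
from h import *
s,p,M=pose(); h=np.array([658.7,-100.6]); v=p[:2]-h
print(s["clock"],p.round(1),"psi",np.degrees(np.arctan2(M[1,1],M[0,1])).round(1),"tilt",M[:,2].round(3),"r",np.hypot(*v).round(1),"doorang",(np.degrees(np.arctan2(v[1],v[0]))%360-105.2).round(1),"f",np.round(s["ft_force"],1),s["grip_width"],np.round(s["qpos"],2))
E
python3 st.py
```

```text
5.2 [493.4  72.3 197.8] psi -59.2 tilt [ 0.019  0.007 -1.   ] r 239.2 doorang 28.5 f [ 2.6 -1.1  1.7] 11.234320312718852 [0.14 0.16 1.93 0.01 1.03 1.17]
```

Call:
servo_tool(steps=[{"fingers": 0,"tx": -1.9,"ty": 0.6,"tz": 0,"turn": -5},{"fingers": 0,"tx": -1.9,"ty": 0.6,"tz": 0,"turn": -5},{"fingers": 0,"tx": -1.9,"ty": 0.6,"tz": 0,"turn": -5},{"fingers": 0,"tx": -1.9,"ty": 0.6,"tz": 0,"turn": -5},{"fingers": 0,"tx": -1.9,"ty": 0.6,"tz": 0,"turn": -5},{"fingers": 0,"tx": -1.9,"ty": 0.6,"tz": 0,"turn": -5},{"fingers": 0,"tx": -1.9,"ty": 0.6,"tz": 0,"turn": -5},{"fingers": 0,"tx": -1.9,"ty": 0.6,"tz": 0,"turn": -5}])

```text
clock: 6.0
eef_pos: [423.4, -69.4, 197.7]
tool_rot: [-0.003, 0.807, 0.59, 0.011]
ft_force: [-1.3, 1.6, 4.8]
grip_width: 11.5
```

```bash
python3 st.py
```

```text
6.0 [423.4 -69.4 197.7] psi -17.6 tilt [ 0.014  0.019 -1.   ] r 237.4 doorang 67.2 f [-1.3  1.6  4.8] 11.452899932323064 [-0.18  0.06  2.06  0.02  1.02  0.11]
```

Call:
servo_tool(steps=[{"fingers": 0,"tx": -1.9,"ty": 0.6,"tz": 0,"turn": -5},{"fingers": 0,"tx": -1.9,"ty": 0.6,"tz": 0,"turn": -5},{"fingers": 0,"tx": -1.9,"ty": 0.6,"tz": 0,"turn": -5},{"fingers": 0,"tx": -1.9,"ty": 0.6,"tz": 0,"turn": -5},{"fingers": 0,"tx": -1.9,"ty": 0.6,"tz": 0,"turn": -4},{"fingers": 0,"tx": -1.9,"ty": 0.6,"tz": 0,"turn": -4}])

```text
clock: 6.6
eef_pos: [440.3, -187.5, 197.7]
tool_rot: [-0.008, 0.632, 0.775, 0.008]
ft_force: [-3.6, -0.2, 7.0]
grip_width: 11.4
```

```bash
python3 st.py
```

```text
6.6 [ 440.3 -187.5  197.7] psi 11.6 tilt [-0.003  0.022 -1.   ] r 235.1 doorang 96.5 f [-3.6 -0.2  7. ] 11.417806355684196 [-0.42  0.15  1.95  0.02  1.06 -0.63]
```

Call:
servo_tool(steps=[{"fingers": 0,"tx": 0,"ty": 0,"tz": 0,"turn": 0},{"fingers": 0.4,"tx": 0,"ty": 0,"tz": 0,"turn": 0},{"fingers": 0.4,"tx": 0,"ty": 0,"tz": 0,"turn": 0},{"fingers": 0.4,"tx": 0,"ty": 0,"tz": 0,"turn": 0},{"fingers": 0.4,"tx": 0,"ty": 0,"tz": 0,"turn": 0},{"fingers": 0.4,"tx": 0,"ty": 0,"tz": 0,"turn": 0}])

```text
clock: 7.2
eef_pos: [440.6, -187.4, 197.7]
tool_rot: [-0.008, 0.632, 0.775, 0.008]
ft_force: [0.4, -0.4, 0.1]
grip_width: 36.9
```

Call:
servo_tool(steps=[{"fingers": 0.4,"tx": 0,"ty": 0,"tz": -1,"turn": 0},{"fingers": 0.4,"tx": 0,"ty": 0,"tz": -2,"turn": 0},{"fingers": 0.4,"tx": 0,"ty": 0,"tz": -3,"turn": 0},{"fingers": 0.4,"tx": 0,"ty": 0,"tz": -3,"turn": 0},{"fingers": 0,"tx": 0,"ty": 0,"tz": 0,"turn": 0}])

```text
clock: 7.7
eef_pos: [440.3, -188.4, 293.0]
tool_rot: [-0.009, 0.632, 0.775, 0.008]
ft_force: [0.6, 0.2, 0.2]
grip_width: 30.6
```

```bash
python3 st.py; python3 - <<'E'
from h import *
for n in("scene","top"):
    im,d=arm.grab_frame(n); cv2.imwrite(f"pics/{n}2.png",im); np.save(f"{n}2.npy",d)
    for t,z in(("door_handle",215),("door_hinge",215),("button_top",188)):
        for x in arm.place_of(n,t)[:2]: print(n,t,x,ray_z(n,*x["location"],z).round(1))
E
```

```text
7.7 [ 440.3 -188.4  293. ] psi 11.6 tilt [-0.003  0.024 -1.   ] r 235.4 doorang 96.7 f [0.6 0.2 0.2] 30.63412659668816 [-0.42  0.06  1.83  0.02  1.27 -0.63]
scene door_handle {'location': [247.6, 169.5], 'conf': 0.45} [ 440.4 -181.   215. ]
scene door_hinge {'location': [269.2, 212.9], 'conf': 0.65} [655.4 -98.3 215. ]
scene button_top {'location': [282.9, 191.1], 'conf': 0.53} [509.8 -69.8 188. ]
scene button_top {'location': [283.7, 184.8], 'conf': 0.49} [475.8 -69.3 188. ]
top door_hinge {'location': [299.0, 171.6], 'conf': 0.65} [ 663.9 -105.5  215. ]
top door_hinge {'location': [160.2, 273.8], 'conf': 0.57} [378.5 269.  215. ]
top button_top {'location': [286.8, 238.7], 'conf': 0.48} [478.3 -73.5 188. ]
```

View pics/top2.png

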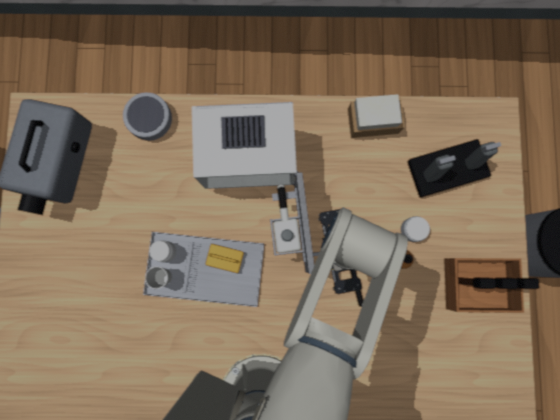

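View pics/scene2.png

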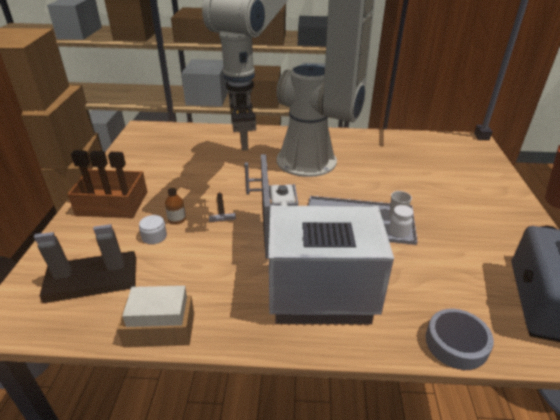

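```bash
python3 - <<'E'
from h import *
from scipy.optimize import least_squares
P=np.array([[566,120],[493.4,72.3],[423.4,-69.4],[440.4,-187.5]])
r=least_squares(lambda c:np.hypot(*(P-c).T)-233.1,[658,-100]); print(r.x,r.fun)
h=r.x; v=P[-1]-h; a=np.arctan2(v[1],v[0])-np.radians(105.2); print("door yaw",np.degrees(a)%360)
print("button", h+np.array([[np.cos(a),-np.sin(a)],[np.sin(a),np.cos(a)]])@[44,163])
for n in("top","scene"):
  im=cv2.imread(f"pics/{n}2.png"); d=np.load(f"{n}2.npy")
  b=(287,236) if n=="top" else (283,190)
  pts=[]
  for v in range(b[1]-16,b[1]+17):
    for u in range(b[0]-16,b[0]+17):
      w=p2w(n,u,v,d[v,u])
      if 180<w[2]<196: pts.append((*w,u,v))
  pts=np.array(pts); print(n,len(pts),np.median(pts,0).round(1),pts.min(0).round(1),pts.max(0).round(1))
  c=im[b[1]-30:b[1]+30,b[0]-30:b[0]+30]; cv2.imwrite(f"pics/btn_{n}.png",cv2.resize(c,None,fx=8,fy=8,interpolation=cv2.INTER_NEAREST))
E
```

```text
[654.85176767 -95.69118735] [ 0.17521283 -0.1027633  -0.15977743  0.17755729]
door yaw 97.97622113965451
button [487.32313878 -74.73507835]
top 94 [488.7 -74.  188.7 287.  235. ] [ 469.8 -119.2  180.3  282.   224. ] [519.6 -60.  195.  303.  242. ]
scene 67 [495.4 -72.7 187.1 282.  188. ] [476.1 -85.9 180.4 278.  185. ] [507.4 -58.5 191.4 287.  192. ]
```

View pics/btn_top.png

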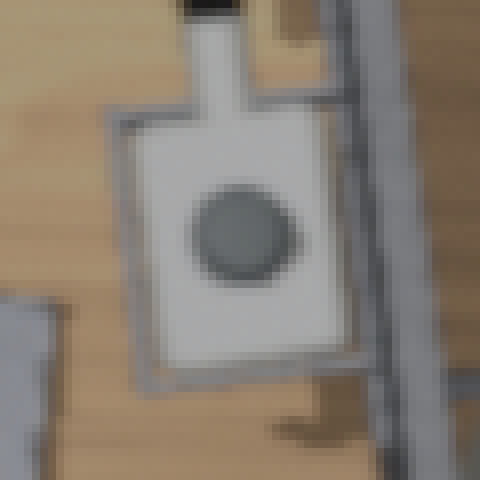

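```bash
python3 - <<'E'
from h import *
s,p,M=pose()
plan(lerp([*p,11.6],[488,-74,290,9],5),0)
E
```

```text
8.1 [ 437.9 -187.5  287.7] psi 11.6 tilt [-0.0107  0.0272 -0.9996] f [-0.1  1.  -0.4] 0.6749389785913624
[{"fingers": 0, "tx": 2.02, "ty": 1.44, "tz": -0.05, "turn": 0.5}, {"fingers": 0, "tx": 2.03, "ty": 1.42, "tz": -0.05, "turn": 0.5}, {"fingers": 0, "tx": 2.05, "ty": 1.4, "tz": -0.05, "turn": 0.5}, {"fingers": 0, "tx": 2.06, "ty": 1.38, "tz": -0.05, "turn": 0.5}, {"fingers": 0, "tx": 2.07, "ty": 1.36, "tz": -0.05, "turn": 0.5}]
```

Call:
servo_tool(steps=[{"fingers": 0,"tx": 2.0,"ty": 1.4,"tz": -0.1,"turn": 0.5},{"fingers": 0,"tx": 2.0,"ty": 1.4,"tz": -0.1,"turn": 0.5},{"fingers": 0,"tx": 2.0,"ty": 1.4,"tz": -0.1,"turn": 0.5},{"fingers": 0,"tx": 2.1,"ty": 1.4,"tz": -0.1,"turn": 0.5},{"fingers": 0,"tx": 2.1,"ty": 1.4,"tz": -0.1,"turn": 0.5},{"fingers": 0,"tx": 0,"ty": 0,"tz": 0,"turn": 0},{"fingers": 0,"tx": 0,"ty": 0,"tz": 0,"turn": 0}])

```text
clock: 8.8
eef_pos: [488.0, -70.9, 291.2]
tool_rot: [-0.016, 0.65, 0.76, 0.005]
ft_force: [1.0, -0.1, 0.2]
grip_width: 0.5
```

```bash
python3 - <<'E'
from h import *
s,p,M=pose()
plan(lerp([*p,10],[488,-74,198,9],5),0)
im,d=arm.grab_frame("scene"); cv2.imwrite("pics/scene3.png",cv2.resize(im[50:260,180:380],None,fx=2.8,fy=2.8))
plan(lerp([*p,10],[488,-74,198,9],5),0)
E
```

```text
8.8 [488.  -70.9 291.2] psi 8.9 tilt [-0.018   0.0285 -0.9994] f [ 1.  -0.1  0.2] 0.5030407840409147
[{"fingers": 0, "tx": -0.06, "ty": -0.01, "tz": 1.86, "turn": -0.9}, {"fingers": 0, "tx": -0.06, "ty": -0.01, "tz": 1.86, "turn": 0.2}, {"fingers": 0, "tx": -0.06, "ty": -0.01, "tz": 1.86, "turn": 0.2}, {"fingers": 0, "tx": -0.06, "ty": -0.01, "tz": 1.86, "turn": 0.2}, {"fingers": 0, "tx": -0.06, "ty": -0.01, "tz": 1.86, "turn": 0.2}]
8.85 [488.  -71.1 291.2] psi 8.9 tilt [-0.0179  0.0287 -0.9994] f [0.2 0.1 1. ] 0.31634029084221077
[{"fingers": 0, "tx": -0.05, "ty": -0.0, "tz": 1.87, "turn": -0.9}, {"fingers": 0, "tx": -0.06, "ty": -0.01, "tz": 1.86, "turn": 0.2}, {"fingers": 0, "tx": -0.06, "ty": -0.01, "tz": 1.86, "turn": 0.2}, {"fingers": 0, "tx": -0.06, "ty": -0.01, "tz": 1.86, "turn": 0.2}, {"fingers": 0, "tx": -0.06, "ty": -0.01, "tz": 1.86, "turn": 0.2}]
```

View pics/scene3.png

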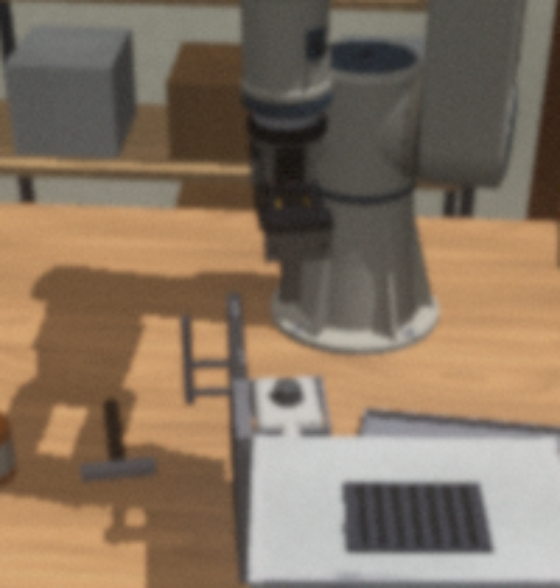

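Call:
servo_tool(steps=[{"fingers": 0,"tx": -0.2,"ty": 0.1,"tz": 2.5,"turn": 0},{"fingers": 0,"tx": -0.2,"ty": 0,"tz": 2.5,"turn": 0},{"fingers": 0,"tx": -0.1,"ty": 0,"tz": 2.5,"turn": 0},{"fingers": 0,"tx": -0.1,"ty": 0,"tz": 1.2,"turn": 0},{"fingers": 0,"tx": 0,"ty": 0,"tz": 0,"turn": 0},{"fingers": 0,"tx": 0,"ty": 0,"tz": 0,"turn": 0}])

```text
clock: 9.45
eef_pos: [487.2, -79.4, 202.0]
tool_rot: [-0.015, 0.652, 0.758, 0.005]
ft_force: [0.7, -0.2, -1.0]
grip_width: 0.6
```

```bash
python3 st.py; python3 - <<'E'
from h import *
im,d=arm.grab_frame("scene"); cv2.imwrite("pics/scene4.png",cv2.resize(im[130:230,220:350],None,fx=5,fy=5,interpolation=cv2.INTER_CUBIC))
E
python3 st.py
```

```text
9.45 [487.2 -79.4 202. ] psi 8.7 tilt [-0.017  0.027 -0.999] r 172.8 doorang 67.7 f [ 0.7 -0.2 -1. ] 0.6259633475135463 [-0.18  0.17  1.91  0.03  1.08 -0.35]
9.5 [487.4 -79.4 202.3] psi 8.7 tilt [-0.017  0.027 -0.999] r 172.6 doorang 67.7 f [-0.6 -0.2  0.3] 0.6456603025782397 [-0.18  0.17  1.91  0.03  1.08 -0.35]
```

View pics/scene4.png

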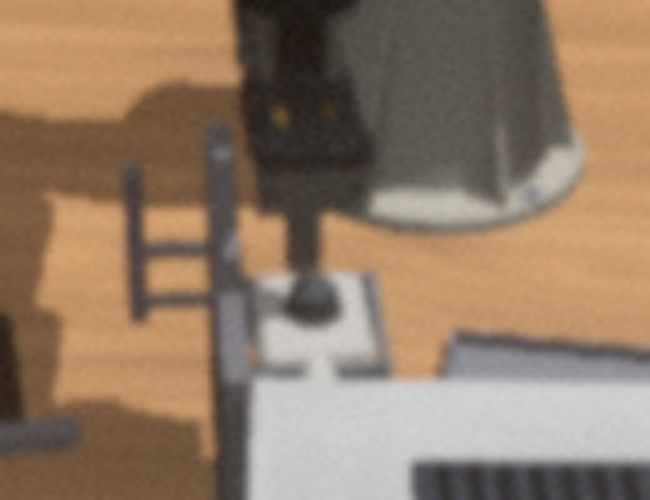

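The fingertips (305,260 in the crop) are just above the cap (313,295), about 5 mm towards the door side. I'll correct that and then go down gently.

Call:
servo_tool(steps=[{"fingers": 0,"tx": 0.4,"ty": 0,"tz": 0,"turn": 0},{"fingers": 0,"tx": 0.1,"ty": 0,"tz": 0.3,"turn": 0},{"fingers": 0,"tx": 0,"ty": 0,"tz": 0.4,"turn": 0},{"fingers": 0,"tx": 0,"ty": 0,"tz": 0,"turn": 0},{"fingers": 0,"tx": 0,"ty": 0,"tz": 0,"turn": 0}])

```text
clock: 10.0
eef_pos: [488.3, -74.0, 197.8]
tool_rot: [-0.013, 0.652, 0.758, 0.006]
ft_force: [0.4, -0.5, 0.7]
grip_width: 0.8
```

```bash
python3 st.py
```

```text
10.0 [488.3 -74.  197.8] psi 8.7 tilt [-0.011  0.026 -1.   ] r 172.5 doorang 65.9 f [ 0.4 -0.5  0.7] 0.7785498941952679 [-0.17  0.18  1.91  0.03  1.07 -0.34]
```

Call:
servo_tool(steps=[{"fingers": 0,"tx": 0,"ty": 0,"tz": 0.4,"turn": 0},{"fingers": 0,"tx": 0,"ty": 0,"tz": 0.3,"turn": 0},{"fingers": 0,"tx": 0,"ty": 0,"tz": 0,"turn": 0},{"fingers": 0,"tx": 0,"ty": 0,"tz": 0,"turn": 0}])

```text
clock: 10.4
eef_pos: [488.1, -73.7, 190.1]
tool_rot: [-0.013, 0.652, 0.759, 0.006]
ft_force: [0.8, -0.4, 0.1]
grip_width: 0.4
```

```bash
python3 st.py
```

```text
10.4 [488.1 -73.7 190.1] psi 8.7 tilt [-0.012  0.026 -1.   ] r 172.7 doorang 65.9 f [ 0.8 -0.4  0.1] 0.41763576437493033 [-0.17  0.18  1.92  0.03  1.05 -0.34]
```

Call:
servo_tool(steps=[{"fingers": 0,"tx": 0,"ty": 0,"tz": 0.2,"turn": 0},{"fingers": 0,"tx": 0,"ty": 0,"tz": 0,"turn": 0},{"fingers": 0,"tx": 0,"ty": 0,"tz": 0.2,"turn": 0},{"fingers": 0,"tx": 0,"ty": 0,"tz": 0,"turn": 0}])

```text
clock: 10.8
eef_pos: [488.4, -73.7, 186.6]
tool_rot: [-0.013, 0.651, 0.759, 0.006]
ft_force: [-1.2, 0.7, 3.3]
grip_width: 0.2
```

```bash
python3 st.py
```

```text
10.8 [488.4 -73.7 186.6] psi 8.7 tilt [-0.011  0.026 -1.   ] r 172.4 doorang 65.8 f [-1.2  0.7  3.3] 0.2276606297701303 [-0.17  0.19  1.93  0.03  1.04 -0.34]
```

Call:
servo_tool(steps=[{"fingers": 0,"tx": 0,"ty": 0,"tz": 0.2,"turn": 0},{"fingers": 0,"tx": 0,"ty": 0,"tz": 0.1,"turn": 0},{"fingers": 0,"tx": 0,"ty": 0,"tz": 0,"turn": 0}])

```text
clock: 11.1
eef_pos: [488.4, -73.7, 183.9]
tool_rot: [-0.013, 0.652, 0.758, 0.006]
ft_force: [-1.4, 0.0, 6.4]
grip_width: 0.3
```

```bash
python3 st.py
```

```text
11.1 [488.4 -73.7 183.9] psi 8.7 tilt [-0.011  0.026 -1.   ] r 172.4 doorang 65.8 f [-1.4  0.   6.4] 0.3274144530045854 [-0.17  0.19  1.93  0.03  1.04 -0.34]
```

Call:
servo_tool(steps=[{"fingers": 0,"tx": 0,"ty": 0,"tz": 0.15,"turn": 0},{"fingers": 0,"tx": 0,"ty": 0,"tz": 0,"turn": 0},{"fingers": 0,"tx": 0,"ty": 0,"tz": 0,"turn": 0},{"fingers": 0,"tx": 0,"ty": 0,"tz": 0,"turn": 0}])

```text
clock: 11.5
eef_pos: [488.4, -73.8, 183.1]
tool_rot: [-0.012, 0.651, 0.759, 0.006]
ft_force: [-1.1, 0.3, 5.7]
grip_width: 0.7
```

```bash
python3 st.py;python3 - <<'E'
from h import *
f=[];z=[]
for i in range(6):
    im,d=arm.grab_frame("scene"); s=arm.state(); f.append(s["ft_force"][2]); z.append(s["eef_pos"][2])
print(np.round(f,1),np.round(z,1))
cv2.imwrite("pics/scene5.png",cv2.resize(im[130:230,220:350],None,fx=5,fy=5,interpolation=cv2.INTER_CUBIC))
E
```

```text
11.5 [488.4 -73.8 183.1] psi 8.7 tilt [-0.011  0.026 -1.   ] r 172.4 doorang 65.8 f [-1.1  0.3  5.7] 0.658028205905851 [-0.17  0.19  1.93  0.03  1.03 -0.34]
[7.  6.  6.4 7.1 6.8 6. ] [183.2 183.2 183.2 183.2 183.1 183.2]
```

View pics/scene5.png

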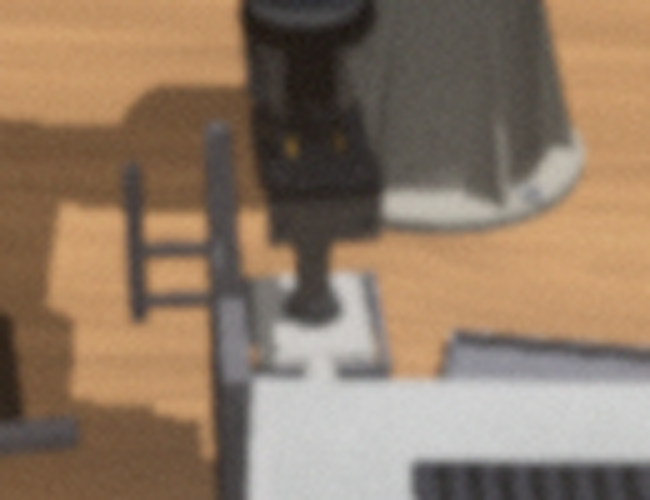

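The fingers sit centred on the pressed cap (310,305), with the force averaging 6.5 N, which is about 5.2 mm. One small step more, then I'll hold.

Call:
servo_tool(steps=[{"fingers": 0,"tx": 0,"ty": 0,"tz": 0.1,"turn": 0},{"fingers": 0,"tx": 0,"ty": 0,"tz": 0,"turn": 0}])

```text
clock: 12.0
eef_pos: [488.4, -73.7, 182.6]
tool_rot: [-0.012, 0.651, 0.759, 0.006]
ft_force: [-1.7, 0.9, 6.2]
grip_width: 0.5
```

```bash
python3 - <<'E'
from h import *
f=[];z=[]
for i in range(60):
    im,d=arm.grab_frame("top" if i>55 else "scene"); s=arm.state(); f.append(s["ft_force"][2]); z.append(s["eef_pos"][2])
print(s["clock"],np.mean(f),np.min(f),np.max(f),np.min(z),np.max(z),z[-1], np.mean(f[-20:]))
cv2.imwrite("pics/top6.png",im)
for t in ("jar","cup","comb","curry","spray","rake","tin"):
    print(t,[(x["location"],x["conf"]) for x in arm.place_of("top",t)[:1]])
E
```

```text
15.0 6.760773927758228 5.73172491303219 7.785580077151446 182.61223501210776 182.67665140313983 182.62641327042226 6.864997936544026
jar [([165.6, 248.6], 0.67)]
cup [([159.9, 274.5], 0.68)]
comb [([187.4, 267.8], 0.56)]
curry [([220.9, 257.8], 0.62)]
spray [([397.0, 258.7], 0.82)]
rake [([357.6, 279.9], 0.6)]
tin [([410.7, 230.8], 0.57)]
```

View pics/top6.png

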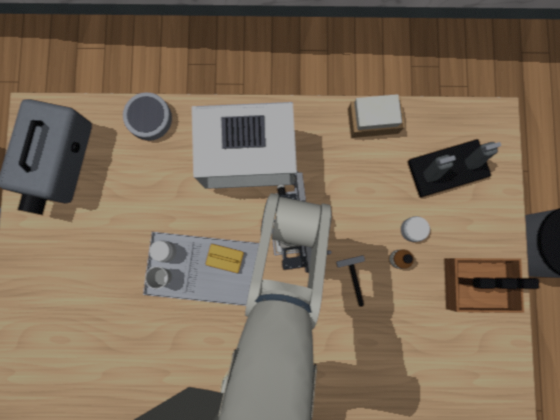

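The button has been held for 3 s at a steady 6.8 N. The door is still open (its panel runs from (300,178) to (308,270)) and nothing on the tray or table has moved. I'm handing in.

```bash
python3 -c "
from station import arm
print(arm.finish_job())"
```

```text
the job is handed in; nothing more can be done
None
```

The door is open and the brush button was held about half-way down when I handed the job in. The hand-in reports no verdict, so the figures below are my own measurements.

- **Door:** I gripped the handle from above and swung the door to about 95° from shut (about 1.65 rad). That angle comes from the path the handle took. The last top picture shows the door still open.
- **Button:** I pressed the cap with the shut fingers and held it for more than 3 s. The push averaged 6.8 N, staying between 5.7 and 7.8 N, and the fingertip height stayed steady at 182.6 mm.
- **Travel:** The fingertip height gives about 5.4 mm and the force about 5.7 mm. Both are well inside 3.5–8.5 mm, and the button never came near its bottom stop.
- **Bystanders:** The detections of the seven things on the tray and table moved by only a few pixels, within the detector's noise, and in the picture they lie where they were. The top view was partly hidden by the arm.

No check failed. The only disagreement was in the estimated hinge position: the image detection was about 6 mm off the circle fitted to the handle's path. I used the fit, and the button position it gave matched the depth picture to within 2 mm.

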